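# Turn the half-primed gusset plate over in the tack jig

## Robot

A 7-joint arm with a two-finger parallel gripper is mounted at the origin on the work surface. World frame = base frame: x ahead of the robot, y to its left, z up, the work surface at z = 0. Lengths are in m, angles in rad, forces in N, time in s.
With the tool pointing down it reaches from about 0.4 to 0.925 m from the base axis. Payload 5.6 kg.
Tool frame: the origin (TCP) lies between the finger pads; the fingertips stand 19 mm ahead of it and the grasp point (between the pads) is the TCP; z points along the fingers, y is the line along which they close (so a half turn about z gives the same grasp; the last joint's range is limited). The gripper opens to 85 mm and grips with 20 to 120 N. Pads are 22 mm wide; open, the fingers measure 114 mm over their backs; the gripper's body (76 mm by 85 mm) begins 54 mm behind the grasp point. The pads swing forward as they close: fully open they stand 13 mm farther back than shut.
Start: joints at [1.219, 0.468, -0.012, 1.603, 0.006, 1.071, -0.056], TCP at [0.198, -0.619, 0.25] pointing down, gripper open.
Joint ranges: [-2.53, 2.53], [-0.31, 2.02], [-1.57, 1.55], [0.28, 2.44], [-1.29, 4.43], [0.15, 1.84], [-2.92, 2.92]. Speed limits (rad/s): [2.57, 2.57, 3.14, 3.14, 3.14, 3.14, 3.14].

## Interface

Orientations are given as [roll, pitch, yaw] about the fixed x, y, z axes, in that order (R = Rz(yaw) Ry(pitch) Rx(roll)).
In Python, from rig import sense, eyes, job gives the robot as it stands. The module is installed in compiled form; this text tells all that it offers.
- The arm moves only by the tool apply_moves, never from a script. Its argument "increments" is a list of rows, each a list of 6 numbers: the shift along the world's x, y, z in cm, then the turn, a rotation vector about the world's x, y, z in rad. In form: [[dx, dy, dz, wx, wy, wz], ...]. A call has 1 to 10 rows; each row shifts and turns the commanded pose from where the row before left it; what a row does not reach is not made up. A row lasts 1/12 s, in which the tool goes at most 41.7 mm and 7.16 degrees, less where a joint would pass 70% of its speed; a pose out of reach is approached as far as the arm can. A call with a gripper value outside its range is refused whole. "fingers" is the closure, from -1 (fully open) to 1 (shut), set as the call begins (left out, the last holds). The fingers move at their own pace and stop on an object; the grip force is fixed at half the most. Time passes only in rows, so rows that do not move let the fingers close. It gives the time, the measured TCP pose, the force, the opening and the grip force at its end, in the units of the state.
- sense(): the state, without advancing time (a new reading comes with each control period).
- eyes.read_camera(name): name is "scene" or "top" or "wrist"; returns the picture (400x640x3 uint8, red, green, blue); there is no depth.
- eyes.camera_model(name): a dict with "fov_y" (degrees; the focal length in pixels is half the picture's height over the tangent of half this angle, whatever the lens; pixels are square), "cx", "cy" (the principal point, pixels), "rvec" (rotation vector, rad) and "tvec" (3), from world to camera coordinates, as OpenCV has them; the wrist camera has in their place "T_tool_cam" (4x4, takes a point from camera to tool coordinates, whose origin is the TCP and whose axes are the flange's). Camera axes: x right, y down, z forward; pixel columns grow to the right and rows downward; lengths in m; the calibration is good to about 2 mm. A picture is of the moment at which its call begins: read the wrist's pose just before it. camera_model takes no time and is no camera call.
- job.job_done(): hands the job in; it is judged then, once.
The state is a dict: "time_s": time; "joint_positions": joint angles; "qd": joint speeds; "tau": joint torques, N m; "tcp_pos": TCP position; "tcp_rot": TCP orientation; "force": force on the tool from outside, world axes, zero at the start; "ft_torque": the same for the moment, N m; "width": opening from 0.0 (shut) to 1.0 (fully open); "gripper_force": force on a finger pad.
Only numpy, scipy, OpenCV 4.12 (cv2) and the standard library are available. Lean on these libraries where they do the work, as an engineer would, in place of code of your own. Each camera call takes 0.05 s, during which the arm holds its last target. There are 200 camera calls.

## Task

The grey gusset plate leaning in the green rack with its bare metal face outward is wanted the other way round in the tack jig: turn it over and lay it flat on the jig's bed with its red primed face up, lengthwise and roughly centred, and slide it home so that a short edge sits flush and square against the yellow stop bar. Let go of it, and leave the blue plate in the rack, and the hammer, screwdriver, tape measure, pipe stub and round bar on the bench, where they are.

Things in the scene. Friction and masses are not known exactly. Their poses are not given: they have to be found in the camera images.
- plate: Steel plate 120 x 70 x 8 mm, 0.5 kg, one face bare grey, the other primed red, four dark marks near its corners. Origin at its middle; y along the 120 mm length, x the 70 mm width, z out of the bare face. It starts in one of the rack's two bays leaning 30 degrees from vertical, on its +y short edge, bare face outward and up; its upper (-y) end rises 61 mm clear of the rack's back.
- blue_plate: Finished blue plate 120 x 60 x 8 mm with one large dark round mark, leaning the same way in the other bay of the rack; not to be moved. Origin and axes as for the gusset plate.
- rack: Fixed green rack, 250 mm long (x) and 110 deep, origin under its middle on the bench. Two bays at x = +57 and -57 mm, floor 30 mm up; low back leaning 30 degrees from vertical, top towards -y, 59 mm long up the slope. The plates lie on the back's +y side.
- jig: Fixed jig: grey bed 110 mm wide (x), 95 long (y) from stop bar to open end, 10 thick, top 50 above the bench, on a narrower pedestal and a 150 x 130 x 10 base. Yellow stop bar across its -y end, 110 long, 13 thick, 16 high above the bed. A plate against the stop overhangs the open +y end by 25 mm. Origin on the bench, y along the bed.
- jig_stop (a point): Middle of the stop bar's inner face, at the level of the bed top; y points away from the stop bar along the bed, x along the bar, z up.
- pipe_stub: Bystander: dark steel pipe standing on end, 48 mm diameter, 65 mm high; origin under its centre.
- round_bar: Bystander: steel round bar standing on end, 38 mm diameter, 55 mm high; origin under its centre.
- tape: Bystander: red tape measure 62 x 58 x 34 mm; origin under its centre.
- hammer: Bystander: hammer lying on the bench, its handle along its -x; origin under it.
- screwdriver: Bystander: screwdriver lying on the bench along its x; origin under it.
There are look-alikes about, which are no part of the job. There is more than one size of the plate; the one meant has the size given above. What is shaped like the jig but turquoise is not meant.

How it is judged:
By the outcome, as a careful person would: the job done as asked, in the order asked, and still so for the second after the job is handed in, with the robot touching nothing.
It also fails if it takes over 56 s, if anything falls off the work surface, if the arm or the gripper's body presses on something with over 40 N, if the wrist force passes 120 N, or if a joint passes its speed limit or range.

## Working session

There is one attempt and no reset: what is moved stays moved. The work goes in short steps, Python scripts to look and compute and a tool call to move; the robot and the scene stay as the last step left them, time stands still between calls to the robot, and variables do not carry over. Pictures are saved under pics/ and viewed, at most 11 in all, crops included, and the job is handed in when it is done.

Besides the shell and the picture viewer there is one more tool, called after "Request:" as name([rows], argument=value, ...), one row to a line, values as JSON. apply_moves: Moves the arm, as the interface text tells. Its arguments: {"type":"object","properties":{"increments":{"type":"array"},"fingers":{"type":"number"}},"required":["increments"]}

```bash
mkdir -p pics
python3 - <<'E'
from rig import sense, eyes, job
import cv2
for n in ("scene","top"):
    im=eyes.read_camera(n); cv2.imwrite(f"pics/{n}0.png",im[...,::-1]); print(n,eyes.camera_model(n))
print(eyes.camera_model("wrist")); print(sense())
E
```

```text
scene {'fov_y': 57.81819299401881, 'cx': 326.5794694729715, 'cy': 198.0882376771861, 'rvec': array([ 2.22808217,  1.35323561, -0.41238622]), 'tvec': array([-0.2523902 , -0.32274391,  1.18121534])}
top {'fov_y': 45.637463395528556, 'cx': 312.8367004142459, 'cy': 203.90029241050118, 'rvec': array([ 2.15961437, -2.09793855,  0.17359083]), 'tvec': array([0.0282364 , 0.55476451, 1.32244645])}
{'fov_y': 64.935519631743, 'cx': 320.0604529289607, 'cy': 195.2609284744081, 'T_tool_cam': array([[ 2.96773632e-04, -9.63698657e-01, -2.66992154e-01,
         6.84690321e-02],
       [ 9.99999598e-01,  6.01900370e-05,  8.94290156e-04,
         1.56574391e-05],
       [-8.45755954e-04, -2.66992313e-01,  9.63698288e-01,
        -1.23609475e-01],
       [ 0.00000000e+00,  0.00000000e+00,  0.00000000e+00,
         1.00000000e+00]])}
{'time_s': 0.1, 'joint_positions': array([ 1.21902791,  0.46829677, -0.01157911,  1.60354398,  0.00600091,
        1.07139002, -0.05632635]), 'qd': array([-1.27815904e-03, -9.22297976e-04, -8.29729000e-04, -2.48130104e-03,
       -1.21568884e-06,  5.91235559e-04, -7.08302184e-04]), 'tau': array([ 5.85096841e-04, -5.33515263e+01,  2.13855720e-02, -2.51964623e+01,
        1.14720603e-02,  4.33312525e-03, -2.54207305e-05]), 'tcp_pos': array([ 0.19730678, -0.6188325 ,  0.24942343]), 'tcp_rot': array([-3.13999365e+00,  1.27261245e-04,  3.08657053e-01]), 'force': array([-0.12869945, -0.17989966,  0.03369156]), 'ft_torque': array([-0.01738307, -0.00820214, -0.00393392]), 'gripper_force': 0.0, 'width': 0.9981542746793068}
```

View pics/scene0.png

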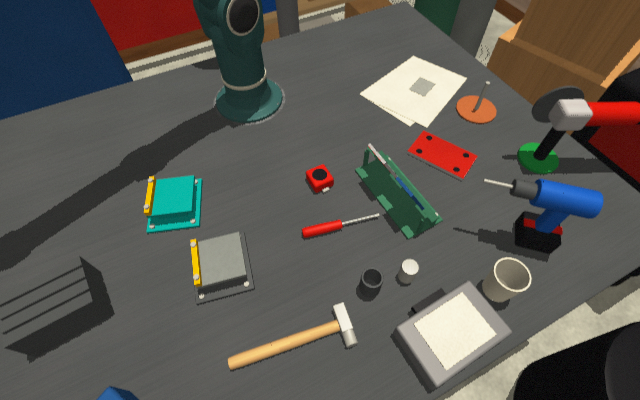

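View pics/top0.png

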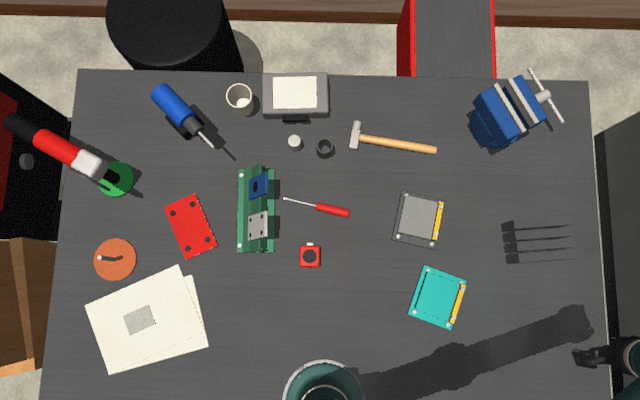

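The top view shows the rack at (255,210), with the grey plate at (258,225) and the blue one at (258,185). The grey jig with the yellow stop is at (418,220).

Could be taken for the plate:
- the grey rack plate, top (258,225)
- the blue plate (258,185)
- the red plate flat on the bench (190,227), which is a different size

Could be taken for the jig:
- the grey one (418,220)
- the turquoise one (438,297), which is not meant

I choose the grey rack plate and the grey jig, and check both in a crop.

```bash
cat > h.py <<'E'
import numpy as np, cv2
from scipy.spatial.transform import Rotation as R
from rig import sense, eyes, job
def cam(n):
    m=eyes.camera_model(n); f=200/np.tan(np.radians(m["fov_y"])/2)
    K=np.array([[f,0,m["cx"]],[0,f,m["cy"]],[0,0,1]])
    if n=="wrist":
        s=sense(); T=np.eye(4); T[:3,:3]=R.from_euler("xyz",s["tcp_rot"]).as_matrix(); T[:3,3]=s["tcp_pos"]
        W=np.linalg.inv(T@m["T_tool_cam"]); return K,W[:3,:3],W[:3,3]
    return K,R.from_rotvec(m["rvec"]).as_matrix(),np.array(m["tvec"])
def proj(n,P,c=None):
    K,Q,t=c or cam(n); p=(np.atleast_2d(P)@Q.T+t)@K.T; return p[:,:2]/p[:,2:]
def hit(n,uv,z,c=None):
    K,Q,t=c or cam(n); C=-Q.T@t; d=np.linalg.inv(K)@np.c_[np.atleast_2d(uv),np.ones(len(np.atleast_2d(uv)))].T
    d=(Q.T@d).T; return C+d*((z-C[2])/d[:,2])[:,None]
def crop(im,x,y,w,h,s): return cv2.resize(im[y:y+h,x:x+w],None,fx=s,fy=s,interpolation=cv2.INTER_CUBIC)
E
python3 - <<'E'
from h import *
t=cv2.imread("pics/top0.png"); s=cv2.imread("pics/scene0.png")
a=np.hstack([crop(t,225,160,65,100,6),crop(t,385,180,65,100,6)[:, :390]])
cv2.imwrite("pics/c1.png",a)
b=np.hstack([crop(s,350,140,100,100,4),crop(s,175,220,100,100,4)])
cv2.imwrite("pics/c2.png",b)
E
```

```text
(no output)
```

View pics/c1.png

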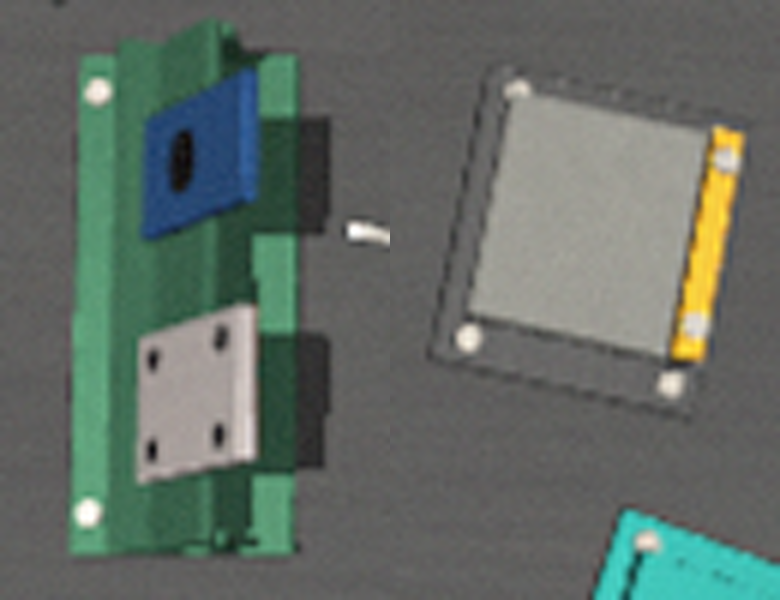

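View pics/c2.png

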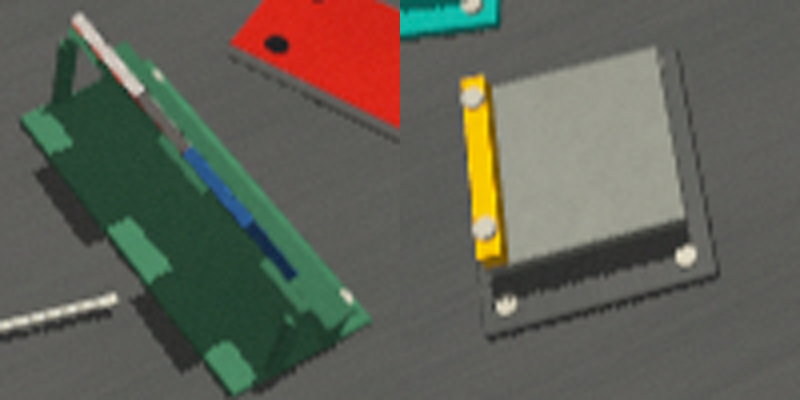

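Crop 1 shows the grey plate with four marks in the lower bay and the jig bed corners. Crop 2 shows both from the scene camera. I'll fit the poses now.

```bash
cat > fit.py <<'E'
from h import *
from scipy.optimize import least_squares
def place(p,P): c,s=np.cos(p[2]),np.sin(p[2]); P=np.array(P,float); return np.c_[p[0]+c*P[:,0]-s*P[:,1],p[1]+s*P[:,0]+c*P[:,1],P[:,2]]
T1=lambda a:np.array(a,float)/6+[225,160]
T2=lambda a:(np.array(a,float)-[390,0])/6+[385,180]
S1=lambda a:np.array(a,float)/4+[350,140]
S2=lambda a:(np.array(a,float)-[400,0])/4+[175,220]
ct,cs=cam("top"),cam("scene")
def fit(obs,x0,nm):
    f=lambda p:np.concatenate([(proj(None,place(p,P),c)-uv).ravel() for c,P,uv in obs])
    r=least_squares(f,x0,loss="soft_l1"); print(nm,r.x.round(4),"res",f(r.x).reshape(-1,2).round(1).tolist()); return r.x
# jig: frame of jig_stop, y along bed away from stop, x along bar
bed=[[.055,.095,.05],[-.055,.095,.05],[.055,0,.05],[-.055,0,.05]]
barT=[[.055,-.013,.066],[-.055,-.013,.066],]
g=hit(None,T2([(690,242)]),.05,ct)[0]
obs=[(ct,bed[:2],T2([(515,92),(470,312)])),(ct,barT,T2([(745,132),(703,361)])),
 (cs,[bed[1],bed[0]],S2([(655,48),(685,218)])),(cs,barT[::-1],S2([(461,78),(480,262)]))]
fit(obs,[g[0],g[1],0],"jig")
# rack corners (base top z unknown)
g=hit(None,T1([(185,305)]),.0,ct)[0]
for z in(.0,.01):
  fit([(ct,[[.125,.055,z],[.125,-.055,z],[-.125,.055,z],[-.125,-.055,z]],T1([(80,55),(298,55),(70,555),(297,555)]))],[g[0],g[1],0],"rack z%g"%z)
# plate: origin = middle; corners with known lean
a=np.radians(30); u=np.array([0,-np.sin(a),np.cos(a)]); n=np.array([0,np.cos(a),np.sin(a)])
mid=.06*u+.004*n; zc=.03+.06*np.cos(a)+.004*np.sin(a)
def pc(x,v,w): return np.array([x,0,zc])+v*u+w*n
obs=[(ct,[pc(.035,.06,-.004),pc(-.035,.06,-.004),pc(.035,-.06,.004),pc(-.035,-.06,.004)],T1([(257,304),(257,460),(138,337),(138,482)])),
 (cs,[pc(-.035,.06,-.004),pc(.035,.06,-.004)],S1([(75,14),(144,93)]))]
g=hit(None,T1([(200,400)]),.085,ct)[0]
fit(obs,[g[0],g[1],0],"plate");print("zc",zc)
fit(obs[:1],[g[0],g[1],0],"plate top only")
for nm,uv,z in[("hammer",(400,145),.02),("sdriver",(318,205),.02),("pipe",(325,147),.065),("bar",(294,142),.055),("tape",(310,255),.034),("drill",(185,110),.1),("tall",(90,165),.15)]:print(nm,hit(None,[uv],z,ct)[0].round(3))
E
python3 fit.py
```

```text
jig [ 0.5152 -0.3026 -0.1966] res [[-1.0, -0.6], [-0.9, -0.3], [-0.9, -0.0], [-0.9, -0.5], [-0.4, -0.2], [-0.5, -0.2], [-0.9, 0.6], [-1.7, -0.5]]
rack z0 [0.538  0.2133 0.0372] res [[0.0, 0.4], [0.1, 0.0], [0.1, -0.0], [-0.2, -0.3]]
rack z0.01 [0.5365 0.212  0.0372] res [[-0.1, 0.1], [0.2, -0.3], [-0.0, 0.2], [-0.1, -0.1]]
plate [0.4806 0.1981 0.0405] res [[-0.8, -0.0], [-0.9, -0.1], [-0.6, 0.1], [-0.9, 0.0], [-2.1, 1.6], [-3.1, 1.1]]
zc 0.08396152422706632
plate top only [0.4807 0.1959 0.0421] res [[0.0, -0.0], [-0.1, -0.1], [0.2, 0.1], [-0.1, 0.1]]
hammer [ 0.745 -0.212  0.02 ]
sdriver [0.556 0.029 0.02 ]
pipe [0.719 0.014 0.065]
bar [0.735 0.105 0.055]
tape [0.408 0.048 0.034]
drill [0.808 0.419 0.1  ]
tall [0.626 0.65  0.15 ]
```

Request:
apply_moves([
  [2.5, 2.7, 0.5, 0, 0, -0.03],
  [2.5, 2.7, 0.5, 0, 0, -0.03],
  [2.5, 2.7, 0.5, 0, 0, -0.03],
  [2.5, 2.7, 0.5, 0, 0, -0.03],
  [2.5, 2.7, 0.5, 0, 0, -0.03],
  [2.5, 2.7, 0.5, 0, 0, -0.03],
  [2.5, 2.7, 0.5, 0, 0, -0.03],
  [2.5, 2.7, 0.5, 0, 0, -0.03],
  [2.5, 2.7, 0.5, 0, 0, -0.03],
  [2.5, 2.7, 0.5, 0, 0, -0.03],
])

```text
time_s: 0.93
tcp_pos: [0.4482, -0.3476, 0.3003]
tcp_rot: [-3.141, 0.001, 0.007]
force: [1.9, -0.4, 0.8]
width: 1.0
gripper_force: 0.0
```

```bash
cat > log.py <<'E'
from rig import sense
import json
s=sense(); d=dict(q=list(s["joint_positions"]),p=list(s["tcp_pos"]),r=list(s["tcp_rot"]),t=s["time_s"])
open("log.txt","a").write(json.dumps(d)+"\n"); print({k:[round(float(x),4) for x in v] if isinstance(v,list) else v for k,v in d.items()})
E
echo '{"q":[1.21902791,0.46829677,-0.01157911,1.60354398,0.00600091,1.07139002,-0.05632635],"p":[0.19730678,-0.6188325,0.24942343],"r":[-3.13999365,0.000127,0.308657]}' > log.txt
python3 log.py
```

```text
{'q': [0.6927, 0.2863, -0.1125, 1.749, 0.0355, 1.1089, -0.9948], 'p': [0.4482, -0.3476, 0.3003], 'r': [-3.1413, 0.0006, 0.0071], 't': 0.9333}
```

Request:
apply_moves([
  [0.3, 3.8, 0, 0.03, 0, 0],
  [0.3, 3.8, 0, 0.03, 0, 0],
  [0.3, 3.8, 0, 0.03, 0, 0],
  [0.3, 3.8, 0, 0.03, 0, 0],
  [0.3, 3.8, 0, 0.03, 0, 0],
  [0.3, 3.8, 0, 0.03, 0, 0],
  [0.3, 3.8, 0, 0.03, 0, 0],
  [0.3, 3.8, 0, 0.03, 0, 0],
  [0.3, 3.8, 0, 0.03, 0, 0],
  [0.3, 3.8, 0, 0.03, 0, 0],
])

```text
time_s: 1.77
tcp_pos: [0.4771, 0.0325, 0.3002]
tcp_rot: [-2.84, -0.002, 0.008]
force: [0.4, -0.1, 0.0]
width: 0.998
gripper_force: 0.0
```

```bash
python3 log.py
```

```text
{'q': [0.387, 0.1671, -0.3784, 1.9441, -0.2752, 1.0631, -1.4121], 'p': [0.4771, 0.0325, 0.3002], 'r': [-2.8404, -0.0021, 0.0081], 't': 1.7667}
```

Request:
apply_moves([
  [0, 0, 0, 0.05, 0, 0],
  [0, 0, 0, 0.05, 0, 0],
  [0, 0, 0, 0.05, 0, 0],
  [0, 0, 0, 0.05, 0, 0],
  [0, 0, 0, 0, 0, 0],
  [0, 0, 0, 0, 0, 0],
])

```text
time_s: 2.27
tcp_pos: [0.4773, 0.0302, 0.2997]
tcp_rot: [-2.642, -0.003, 0.006]
force: [-0.8, 0.8, 0.1]
width: 1.0
gripper_force: 0.0
```

```bash
python3 log.py
```

```text
{'q': [0.4894, 0.2107, -0.373, 1.9502, -0.4718, 1.1081, -1.2044], 'p': [0.4773, 0.0302, 0.2997], 'r': [-2.6424, -0.0028, 0.0063], 't': 2.2667}
```

```bash
cat > kin.py <<'E'
import numpy as np, json, itertools
from scipy.spatial.transform import Rotation as R
from scipy.optimize import least_squares
def fk(q,g,s,full=False):
    # g: H,L1,L2,L3,a1,a2,a3, off1, off7
    T=R.from_euler("z",s[0]*q[0]+g[7]); p=np.array([0,0,g[0]]); P=[p]
    T=T*R.from_euler("y",q[1])*R.from_euler("z",s[1]*q[2]); p=p+T.apply([g[4],0,g[1]]);P.append(p)
    T=T*R.from_euler("y",q[3])*R.from_euler("z",s[2]*q[4]); p=p+T.apply([g[5],0,g[2]]);P.append(p)
    T=T*R.from_euler("y",q[5])*R.from_euler("z",s[3]*q[6]+g[8]); p=p+T.apply([0,0,g[3]])
    return (p,T,np.array(P)) if full else (p,T)
def load(): return [json.loads(l) for l in open("log.txt")]
def fitk():
    D=load(); best=None
    for s in itertools.product([1,-1],repeat=4):
        def f(g):
            o=[]
            for d in D:
                p,T=fk(d["q"],g,s); o+=list((p-d["p"])*5); o+=list((R.from_euler("xyz",d["r"]).inv()*T).as_rotvec())
            return np.r_[o,.002*(g[4:7])]
        for o7 in (1.57,-1.57,0,3.14):
            r=least_squares(f,[.3,.4,.4,.3,0,0,0,0,o7])
            if best is None or r.cost<best[0]: best=(r.cost,r.x,s,f(r.x))
    return best
if __name__=="__main__":
    b=fitk(); print(b[0],b[1].round(4),b[2],np.abs(b[3]).max()); json.dump([list(b[1]),list(b[2])],open("kin.json","w"))
E
python3 kin.py
```

```text
0.0011998132656230846 [ 0.2434  0.5725  0.4808  0.2616 -0.019   0.0235  0.     -0.0522  1.5208] (-1, -1, -1, -1) 0.024982391559922334
```

```bash
python3 - <<'E'
s=open("kin.py").read()
s=s.replace("p=np.array([0,0,g[0]])","p=np.array([0,0,g[0]])+T.apply([g[6],g[9],0])").replace("[g[4],0,g[1]]","[g[4],g[10],g[1]]").replace("[g[5],0,g[2]]","[g[5],g[11],g[2]]").replace("[0,0,g[3]]","[0,0,g[3]]").replace(".002*(g[4:7])",".002*g[4:7],.002*g[9:]").replace("0,0,0,0,o7]","0,0,0,0,o7,0,0,0]")
open("kin.py","w").write(s)
E
python3 kin.py
python3 - <<'E'
from kin import *
g,s=json.load(open("kin.json"))
for d in load():
    p,T=fk(d["q"],g,s); print((p-d["p"]).round(4),(R.from_euler("xyz",d["r"]).inv()*T).as_rotvec().round(4))
E
```

```text
1.7059544699856345e-09 [ 3.0600e-01  5.2060e-01  4.7250e-01  2.9420e-01 -0.0000e+00  0.0000e+00
 -0.0000e+00  0.0000e+00  1.5708e+00 -2.8900e-02 -4.2000e-03 -4.0000e-04] (-1, -1, -1, -1) 5.779892052706476e-05
[ 0.  0. -0.] [ 0. -0. -0.]
[-0.  0.  0.] [-0. -0.  0.]
[-0. -0.  0.] [ 0. -0.  0.]
[ 0.  0. -0.] [ 0. -0.  0.]
```

```bash
cat > ik.py <<'E'
from kin import *
g,s=json.load(open("kin.json"))
lo=np.array([-2.53,-.31,-1.57,.28,-1.29,.15,-2.92]);hi=np.array([2.53,2.02,1.55,2.44,4.43,1.84,2.92])
def ik(p,Rt,q0,w=.01):
    def f(q):
        a,T=fk(q,g,s); return np.r_[(a-p)*5,(Rt.inv()*T).as_rotvec(),w*(q-q0)]
    r=least_squares(f,np.clip(q0,lo+.01,hi-.01),bounds=(lo,hi)); a,T=fk(r.x,g,s)
    return r.x,np.linalg.norm(a-p),np.linalg.norm((Rt.inv()*T).as_rotvec())
rx=lambda a:R.from_euler("x",a); rz=lambda a:R.from_euler("z",a)
down=rx(np.pi)
PC=np.array([.4807,.197,.084]);PY=.041;JS=np.array([.5145,-.3035,.05]);JY=-.197
def rackpose(d,half,up=0): # TCP d along u from centre
    u=rz(PY).apply([0,-.5,np.sqrt(.75)]); return PC+(d+up)*u, rz(PY)*rx(np.radians(30))*down*rz(half)
def jigpose(y,z,tilt,half): # TCP y from stop, tool pointing -y tilted down by tilt
    return JS+rz(JY).apply([0,y,z]), rz(JY)*rx(-np.pi/2+tilt)*down*rz(half)
E
python3 - <<'E'
from ik import *
rng=np.random.default_rng(0); q0=np.array(load()[-1]["q"])
for half in(0,np.pi):
  for nm,(p,Rt) in [("rack",rackpose(.055,half)),("pre",rackpose(.055,half,.06))]+[("jig%d"%t,jigpose(.13,.02,np.radians(t),half)) for t in(0,15,30)]:
    best=[]
    for k in range(12):
        q,e,r=ik(p,Rt,q0 if k==0 else rng.uniform(lo,hi),1e-3)
        if e<.002 and r<.01: best.append((np.abs(q-q0).max(),q))
    best.sort(key=lambda b:b[0])
    print(round(half,2),nm,len(best)); 
    for b in best[:2]: print("   ",b[1].round(2),"wrist",fk(b[1],g,s,True)[2][2].round(3),"elbow",fk(b[1],g,s,True)[2][1].round(2))
E
```

```text
0 rack 6
    [ 0.26  0.49 -0.45  2.08 -0.55  0.63 -1.22] wrist [0.488 0.023 0.386] elbow [ 0.23 -0.1   0.76]
    [ 0.63  0.67 -0.95  2.06  0.02  0.57 -1.72] wrist [0.488 0.023 0.386] elbow [ 0.24 -0.22  0.71]
0 pre 7
    [ 0.32  0.39 -0.44  2.05 -0.52  0.77 -1.23] wrist [ 0.489 -0.007  0.438] elbow [ 0.18 -0.09  0.79]
    [ 0.67  0.53 -0.89  2.03 -0.18  0.71 -1.53] wrist [ 0.489 -0.007  0.438] elbow [ 0.19 -0.19  0.75]
0 jig0 7
    [-0.6   1.22  0.47  1.74  0.85  1.36 -2.7 ] wrist [0.598 0.112 0.07 ] elbow [0.42 0.25 0.49]
    [-1.02  1.66  1.12  1.76  0.09  1.02 -2.07] wrist [0.598 0.112 0.07 ] elbow [0.3  0.42 0.26]
0 jig15 4
    [-0.53  1.05  0.39  1.81  0.85  1.22 -2.66] wrist [0.596 0.103 0.146] elbow [0.41 0.2  0.57]
    [-0.14  1.   -0.11  1.78  1.15  1.54 -2.84] wrist [0.596 0.103 0.146] elbow [0.44 0.03 0.59]
0 jig30 9
    [-0.49  0.91  0.41  1.87  0.77  1.02 -2.54] wrist [0.59  0.074 0.217] elbow [0.38 0.16 0.63]
    [-0.45  0.89  0.36  1.87  0.8   1.05 -2.57] wrist [0.59  0.074 0.217] elbow [0.38 0.15 0.63]
3.14 rack 4
    [ 0.88  1.21 -1.51  2.05  0.97  0.91  0.61] wrist 
[... 286 characters left out ...]
02  0.75  0.91  0.79] wrist [ 0.489 -0.007  0.438] elbow [ 0.24 -0.39  0.56]
3.14 jig0 10
    [-0.39  1.15  0.2   1.73  1.03  1.55  0.32] wrist [0.598 0.112 0.07 ] elbow [0.45 0.15 0.52]
    [-0.49  1.18  0.32  1.73  0.95  1.46  0.37] wrist [0.598 0.112 0.07 ] elbow [0.44 0.2  0.51]
3.14 jig15 9
    [-0.18  1.   -0.06  1.78  1.12  1.51  0.31] wrist [0.596 0.103 0.146] elbow [0.44 0.04 0.59]
    [-0.16  1.   -0.09  1.78  1.13  1.52  0.3 ] wrist [0.596 0.103 0.146] elbow [0.44 0.04 0.59]
3.14 jig30 8
    [-0.04  0.87 -0.18  1.84  1.11  1.35  0.37] wrist [0.59  0.074 0.217] elbow [ 0.4  -0.02  0.64]
    [-0.18  0.86  0.    1.85  1.01  1.24  0.43] wrist [0.59  0.074 0.217] elbow [0.39 0.04 0.65]
```

Request:
apply_moves([
  [0.03, 0.3, -0.25, 0, -0.06, 0.104],
  [0.03, 0.3, -0.25, 0, -0.06, 0.104],
  [0.03, 0.3, -0.25, 0, -0.06, 0.104],
  [0.03, 0.3, -0.25, 0, -0.06, 0.104],
  [0.03, 0.3, -0.25, 0, -0.06, 0.104],
  [0.03, 0.3, -0.25, 0, -0.06, 0.104],
  [0.03, 0.3, -0.25, 0, -0.06, 0.104],
  [0.03, 0.3, -0.25, 0, -0.06, 0.104],
  [0.03, 0.3, -0.25, 0, -0.06, 0.104],
  [0.03, 0.3, -0.25, 0, -0.06, 0.104],
])

```text
time_s: 3.1
tcp_pos: [0.4804, 0.0616, 0.2755]
tcp_rot: [-2.968, -0.486, 1.168]
force: [-0.0, -0.3, -0.4]
width: 1.0
gripper_force: 0.0
```

Request:
apply_moves([
  [0.03, 0.3, -0.25, 0, -0.06, 0.104],
  [0.03, 0.3, -0.25, 0, -0.06, 0.104],
  [0.03, 0.3, -0.25, 0, -0.06, 0.104],
  [0.03, 0.3, -0.25, 0, -0.06, 0.104],
  [0.03, 0.3, -0.25, 0, -0.06, 0.104],
  [0.03, 0.3, -0.25, 0, -0.06, 0.104],
  [0.03, 0.3, -0.25, 0, -0.06, 0.104],
  [0.03, 0.3, -0.25, 0, -0.06, 0.104],
  [0.03, 0.3, -0.25, 0, -0.06, 0.104],
  [0.03, 0.3, -0.25, 0, -0.06, 0.104],
])

```text
time_s: 3.93
tcp_pos: [0.4835, 0.0915, 0.2505]
tcp_rot: [2.712, -0.336, 2.487]
force: [0.5, 0.4, 0.8]
width: 1.0
gripper_force: 0.0
```

Request:
apply_moves([
  [0.03, 0.3, -0.25, 0, -0.06, 0.104],
  [0.03, 0.3, -0.25, 0, -0.06, 0.104],
  [0.03, 0.3, -0.25, 0, -0.06, 0.104],
  [0.03, 0.3, -0.25, 0, -0.06, 0.104],
  [0.03, 0.3, -0.25, 0, -0.06, 0.104],
  [0.03, 0.3, -0.25, 0, -0.06, 0.104],
  [0, 0, 0, 0, 0, 0],
  [0, 0, 0, 0, 0, 0],
])

```text
time_s: 4.6
tcp_pos: [0.4852, 0.1092, 0.2355]
tcp_rot: [2.595, -0.007, 3.13]
force: [-0.2, 0.3, 0.4]
width: 1.003
gripper_force: 0.0
```

```bash
python3 log.py
python3 - <<'E'
from h import *
im=eyes.read_camera("wrist"); cv2.imwrite("pics/w1.png",im[...,::-1])
from ik import *
p,Rt=rackpose(.055,np.pi); st=sense(); Rc=R.from_euler("xyz",st["tcp_rot"])
print((p-st["tcp_pos"])*100,(Rt*Rc.inv()).as_rotvec())
E
```

```text
{'q': [0.7976, 0.4493, -0.9461, 2.0008, -0.2506, 0.8298, 1.6351], 'p': [0.4852, 0.1092, 0.2355], 'r': [2.5952, -0.0068, 3.1301], 't': 4.6}
[ -0.35170122   6.05648315 -10.3851143 ] [-0.02237728 -0.00692698  0.05309326]
```

View pics/w1.png

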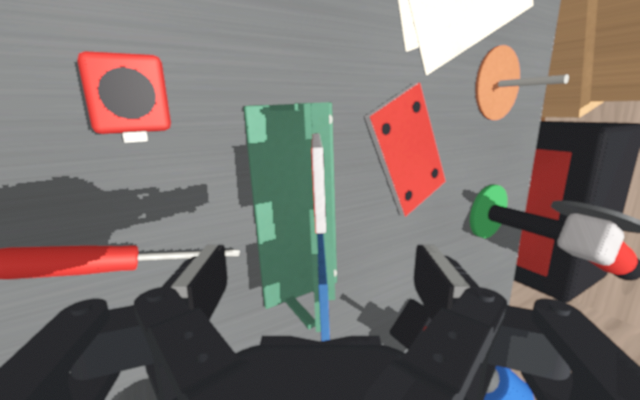

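The wrist view shows the grey plate edge-on, its end face running from about (318,148) to (320,232) at col ~319. That is midway between the fingertips (225 and 415), with the blue plate beyond at (323,290). I'll compare this with the model.

Run:
```python
from h import *
from ik import *
K=cam("wrist")
u=rz(PY).apply([0,-.5,.75**.5]);n=rz(PY).apply([0,.75**.5,.5]);x=rz(PY).apply([1,0,0])
for a,b in[(-.035,-.004),(-.035,.004),(.035,-.004),(.035,.004)]:
    print(a,b,proj(None,PC+.06*u+a*x+b*n,K).round(1))
im=cv2.imread("pics/w1.png"); cv2.imwrite("pics/w1c.png",crop(im,285,130,70,115,5))
for d in(.0,.05,-.05): pass
```

```text
-0.035 -0.004 [[309.6 147.4]]
-0.035 0.004 [[320.2 146.9]]
0.035 -0.004 [[314.5 233.1]]
0.035 0.004 [[324.3 232.5]]
```

View pics/w1c.png

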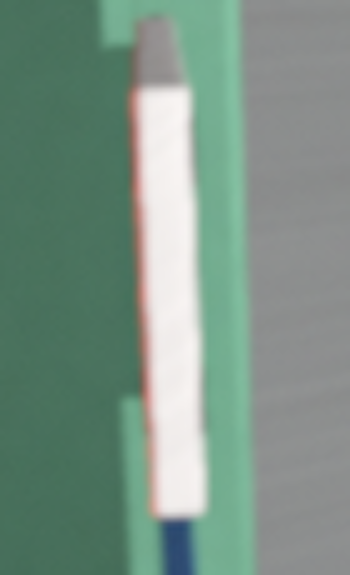

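Request:
apply_moves([
  [-0.17, 0.07, 0.04, -0.011, -0.003, 0.02],
  [-0.17, 0.07, 0.04, -0.011, -0.003, 0.02],
  [0, 1, -1.73, 0, 0, 0],
  [0, 1, -1.73, 0, 0, 0],
  [0, 1, -1.73, 0, 0, 0],
  [0, 1, -1.73, 0, 0, 0],
  [0, 1, -1.73, 0, 0, 0],
  [0, 1, -1.73, 0, 0, 0],
  [0, 0, 0, 0, 0, 0],
])

```text
time_s: 5.4
tcp_pos: [0.4797, 0.1718, 0.1304]
tcp_rot: [2.617, -0.004, -3.108]
force: [-1.5, -0.2, -1.1]
width: 1.002
gripper_force: 0.0
```

Request:
apply_moves([
  [0, 0, 0, 0, 0, 0],
  [0, 0, 0, 0, 0, 0],
  [0, 0, 0, 0, 0, 0],
  [0, 0, 0, 0, 0, 0],
  [0, 0, 0, 0, 0, 0],
  [0, 0, 0, 0, 0, 0],
  [0, 0, 0, 0, 0, 0],
  [0, 0, 0, 0, 0, 0],
  [0, 0, 0, 0, 0, 0],
  [0, 0, 0, 0, 0, 0],
], fingers=1)

```text
time_s: 6.23
tcp_pos: [0.4824, 0.1701, 0.1331]
tcp_rot: [2.617, 0.001, -3.112]
force: [-1.1, -2.5, 6.1]
width: 0.08
gripper_force: 59.5
```

```bash
python3 log.py
python3 - <<'E'
from h import *
print(sense()["force"],sense()["width"],sense()["gripper_force"])
im=eyes.read_camera("wrist"); cv2.imwrite("pics/w2.png",im[...,::-1])
E
```

```text
{'q': [0.5614, 0.6115, -0.8419, 2.0653, -0.1434, 0.5675, 1.5556], 'p': [0.4824, 0.1701, 0.1331], 'r': [2.6169, 0.0011, -3.1119], 't': 6.2333}
[-1.11655259 -2.48331144  6.09024396] 0.0800436785840133 59.530540108680725
```

View pics/w2.png

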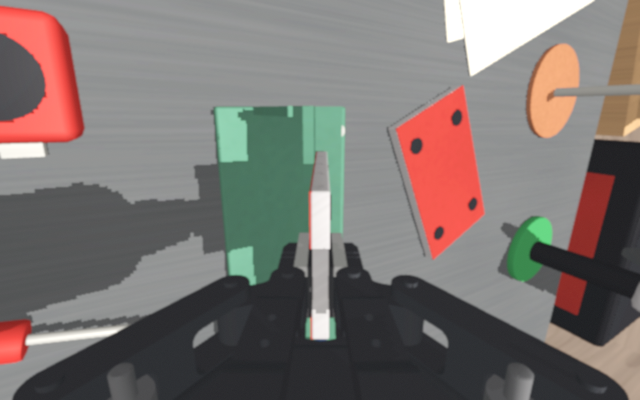

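Gripped: the end face is between the pads at about (320,190) to (320,335), with an opening of 6.8 mm. Next I plan the transfer.

```bash
cat > sim.py <<'E'
from ik import *
def track(q,wps):
    q=np.array(q)
    for p1,R1,N in wps:
        p0,T0=fk(q,g,s); rv=(R1*T0.inv()).as_rotvec()
        print("  per row cm",((p1-p0)*100/N).round(2),"rv",(rv/N).round(4),"N",N)
        mx=0
        for k in range(1,N+1):
            qn,e,r=ik(p0+(p1-p0)*k/N,R.from_rotvec(rv*k/N)*T0,q,3e-3); mx=max(mx,np.abs(qn-q).max()); q=qn
        print("  q",q.round(2),"err",round(e,4),round(r,4),"maxstep",mx.round(2))
    return q
E
python3 - <<'E'
from sim import *
q=load()[-1]["q"]; p,T=fk(q,g,s); u=np.array([0,-.5,.866])
B=jigpose(.14,.13,np.radians(10),np.pi); C=jigpose(.132,.034,np.radians(10),np.pi)
q=track(q,[(p+.08*u,T,6),(p+.08*u+np.array([0,-.02,.1]),T,4),(B[0]+np.array([0,0,.11]),B[1],24),(B[0],B[1],5),(C[0],C[1],6)])
print(B[0],C[0])
E
```

```text
per row cm [ 0.   -0.67  1.15] rv [0. 0. 0.] N 6
  q [ 0.71  0.5  -0.92  2.03 -0.2   0.75  1.61] err 0.0 0.0 maxstep 0.03
  per row cm [-0.  -0.5  2.5] rv [0. 0. 0.] N 4
  q [ 0.84  0.34 -0.99  1.93 -0.28  0.99  1.64] err 0.0 0.0 maxstep 0.06
  per row cm [ 0.25 -1.15 -0.05] rv [-0.0799  0.0067 -0.0064] N 24
  q [-0.02  0.69 -0.3   1.81  1.21  1.84  0.53] err 0.0 0.0 maxstep 0.08
  per row cm [ 0.   0.  -2.2] rv [-0.  0. -0.] N 5
  q [-0.04  0.88 -0.28  1.8   1.21  1.78  0.37] err 0.0 0.0 maxstep 0.04
  per row cm [-0.03 -0.13 -1.6 ] rv [-0. -0. -0.] N 6
  q [-0.04  1.04 -0.26  1.76  1.24  1.73  0.26] err 0.0 0.0 maxstep 0.03
[ 0.54190195 -0.16620786  0.18      ] [ 0.54033613 -0.17405312  0.084     ]
```

Request:
apply_moves([
  [0, -0.67, 1.15, 0, 0, 0],
  [0, -0.67, 1.15, 0, 0, 0],
  [0, -0.67, 1.15, 0, 0, 0],
  [0, -0.67, 1.15, 0, 0, 0],
  [0, -0.67, 1.15, 0, 0, 0],
  [0, -0.67, 1.15, 0, 0, 0],
  [0, -0.5, 2.5, 0, 0, 0],
  [0, -0.5, 2.5, 0, 0, 0],
  [0, -0.5, 2.5, 0, 0, 0],
  [0, -0.5, 2.5, 0, 0, 0],
])

```text
time_s: 7.12
tcp_pos: [0.4809, 0.1091, 0.3015]
tcp_rot: [2.619, -0.001, -3.111]
force: [0.7, -1.5, -4.9]
width: 0.078
gripper_force: 59.9
```

Request:
apply_moves([
  [0.25, -1.15, 0, -0.08, 0.0067, -0.0064],
  [0.25, -1.15, 0, -0.08, 0.0067, -0.0064],
  [0.25, -1.15, 0, -0.08, 0.0067, -0.0064],
  [0.25, -1.15, 0, -0.08, 0.0067, -0.0064],
  [0.25, -1.15, 0, -0.08, 0.0067, -0.0064],
  [0.25, -1.15, 0, -0.08, 0.0067, -0.0064],
  [0.25, -1.15, 0, -0.08, 0.0067, -0.0064],
  [0.25, -1.15, 0, -0.08, 0.0067, -0.0064],
  [0.25, -1.15, 0, -0.08, 0.0067, -0.0064],
  [0.25, -1.15, 0, -0.08, 0.0067, -0.0064],
])

```text
time_s: 7.95
tcp_pos: [0.5065, -0.0055, 0.3009]
tcp_rot: [-2.861, -0.058, 3.079]
force: [-0.2, -0.7, -5.3]
width: 0.077
gripper_force: 59.8
```

Request:
apply_moves([
  [0.25, -1.15, -0.1, -0.08, 0.0067, -0.0064],
  [0.25, -1.15, -0.1, -0.08, 0.0067, -0.0064],
  [0.25, -1.15, -0.1, -0.08, 0.0067, -0.0064],
  [0.25, -1.15, -0.1, -0.08, 0.0067, -0.0064],
  [0.25, -1.15, -0.1, -0.08, 0.0067, -0.0064],
  [0.25, -1.15, -0.1, -0.08, 0.0067, -0.0064],
  [0.25, -1.15, -0.1, -0.08, 0.0067, -0.0064],
  [0.25, -1.15, -0.1, -0.08, 0.0067, -0.0064],
  [0, 0, 0, 0, 0, 0],
])

```text
time_s: 8.7
tcp_pos: [0.5261, -0.0974, 0.2897]
tcp_rot: [-2.221, -0.049, 2.994]
force: [-1.2, 0.5, -5.9]
width: 0.083
gripper_force: 60.1
```

```bash
python3 log.py
python3 - <<'E'
from sim import *
from rig import sense
s_=sense(); print(s_["width"],s_["gripper_force"])
q=load()[-1]["q"]; B=jigpose(.14,.13,np.radians(10),np.pi); C=jigpose(.132,.034,np.radians(10),np.pi)
track(q,[(B[0],B[1],10),(C[0],C[1],8)])
E
```

```text
{'q': [0.1215, 0.5153, -0.5334, 1.8054, 0.9523, 1.6233, 0.6833], 'p': [0.5261, -0.0974, 0.2897], 'r': [-2.2208, -0.0491, 2.9938], 't': 8.7}
0.08293223500798669 60.095863938331604
  per row cm [ 0.16 -0.69 -1.1 ] rv [-0.0477  0.0034 -0.0037] N 10
  q [-0.02  0.88 -0.3   1.8   1.22  1.79  0.36] err 0.0 0.0 maxstep 0.04
  per row cm [-0.02 -0.1  -1.2 ] rv [-0. -0. -0.] N 8
  q [-0.03  1.05 -0.28  1.76  1.25  1.74  0.25] err 0.0 0.0 maxstep 0.02
```

Request:
apply_moves([
  [0.16, -0.69, -1.1, -0.048, 0.0034, -0.0037],
  [0.16, -0.69, -1.1, -0.048, 0.0034, -0.0037],
  [0.16, -0.69, -1.1, -0.048, 0.0034, -0.0037],
  [0.16, -0.69, -1.1, -0.048, 0.0034, -0.0037],
  [0.16, -0.69, -1.1, -0.048, 0.0034, -0.0037],
  [0.16, -0.69, -1.1, -0.048, 0.0034, -0.0037],
  [0.16, -0.69, -1.1, -0.048, 0.0034, -0.0037],
  [0.16, -0.69, -1.1, -0.048, 0.0034, -0.0037],
  [0.16, -0.69, -1.1, -0.048, 0.0034, -0.0037],
  [0.16, -0.69, -1.1, -0.048, 0.0034, -0.0037],
])

```text
time_s: 9.53
tcp_pos: [0.543, -0.1658, 0.1817]
tcp_rot: [-1.748, 0.006, 2.946]
force: [0.3, 0.0, -5.2]
width: 0.08
gripper_force: 60.4
```

Request:
apply_moves([
  [0, -0.15, -1.5, 0, 0, 0],
  [0, -0.15, -1.5, 0, 0, 0],
  [0, -0.15, -1.5, 0, 0, 0],
  [0, -0.15, -1.5, 0, 0, 0],
  [0, 0, 0, 0, 0, 0],
  [0, 0, 0, 0, 0, 0],
])

```text
time_s: 10.03
tcp_pos: [0.5427, -0.1718, 0.1224]
tcp_rot: [-1.746, 0.004, 2.946]
force: [0.2, -0.5, -4.1]
width: 0.081
gripper_force: 60.5
```

```bash
python3 log.py
python3 - <<'E'
from h import *
from ik import *
t=eyes.read_camera("top")[...,::-1]; c=eyes.read_camera("scene")[...,::-1]
cv2.imwrite("pics/j1.png",np.hstack([crop(t,360,170,90,90,4),crop(c,160,190,110,110,4)[:360,:440]]))
S=sense(); Rc=R.from_euler("xyz",S["tcp_rot"]); C=jigpose(.132,.034,np.radians(10),np.pi)
print((C[0]-S["tcp_pos"])*100,(C[1]*Rc.inv()).as_rotvec(),S["force"])
E
```

```text
{'q': [-0.0403, 0.9752, -0.2652, 1.7757, 1.2295, 1.7436, 0.2964], 'p': [0.5427, -0.1718, 0.1224], 'r': [-1.7465, 0.0043, 2.9461], 't': 10.0333}
[-0.29249524 -0.23126246 -3.98180734] [ 0.00107014  0.00695208 -0.00197223] [-0.32754274  0.07573912 -4.09708752]
```

View pics/j1.png

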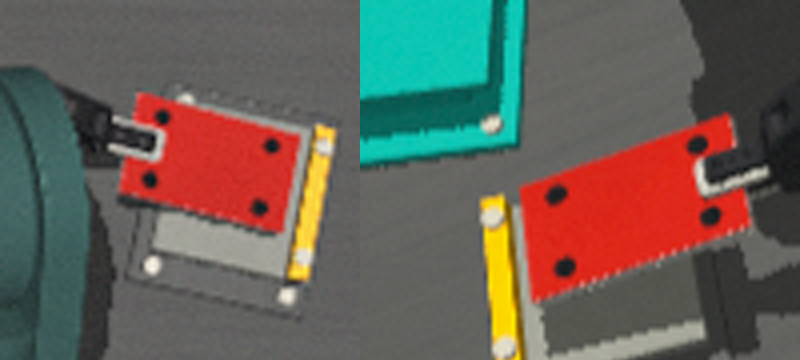

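Red face is up. In the top crop the front edge runs (303,130) to (283,233), with the stop bar at cols 290–335. I'll check it against the jig frame.

Run:
```python
from h import *
from ik import *
P=hit("top",np.array([(303,130),(283,233),(120,195),(137,93)])/4+[360,170],.106)
P[2:]=hit("top",np.array([(120,195),(137,93)])/4+[360,170],.1265)
L=rz(JY).inv().apply(P-JS); print((L*1000).round(1))
d=L[0]-L[1]; print("yaw err",np.arctan2(d[1],d[0]))
```

```text
[[ 40.2  17.1  56. ]
 [-33.1  17.4  56. ]
 [-35.8 133.4  76.5]
 [ 35.4 136.   76.5]]
yaw err -0.004259995647872698
```

Request:
apply_moves([
  [-0.05, -0.04, -0.78, 0, 0, 0],
  [-0.05, -0.04, -0.78, 0, 0, 0],
  [-0.05, -0.04, -0.78, 0, 0, 0],
  [-0.05, -0.04, -0.78, 0, 0, 0],
  [-0.05, -0.04, -0.78, 0, 0, 0],
  [-0.05, -0.04, -0.78, 0, 0, 0],
  [0, 0, 0, 0, 0, 0],
])

```text
time_s: 10.72
tcp_pos: [0.5394, -0.1747, 0.0749]
tcp_rot: [-1.742, 0.004, 2.947]
force: [-0.8, -0.2, -4.3]
width: 0.076
gripper_force: 60.4
```

Request:
apply_moves([
  [0, 0, -0.2, -0.017, 0.0034, 0],
  [0, 0, -0.2, -0.017, 0.0034, 0],
  [0, 0, -0.2, -0.017, 0.0034, 0],
  [0, 0, -0.2, -0.017, 0.0034, 0],
  [0, 0, 0, 0, 0, 0],
])

```text
time_s: 11.13
tcp_pos: [0.5396, -0.1741, 0.0674]
tcp_rot: [-1.673, 0.004, 2.948]
force: [-0.9, -0.9, -5.7]
width: 0.077
gripper_force: 60.6
```

```bash
python3 log.py
python3 - <<'E'
from h import *
from ik import *
S=sense(); Rc=R.from_euler("xyz",S["tcp_rot"]); z=Rc.as_matrix()[:,2]
print(S["force"],"tilt",np.degrees(np.arcsin(-z[2])),"tip front z",(S["tcp_pos"]+.1155*z)[2]*1000, rz(JY).inv().apply(S["tcp_pos"]-JS),fk(S["joint_positions"],g,s,True)[2][2])
E
```

```text
{'q': [-0.0786, 1.106, -0.214, 1.7314, 1.2417, 1.755, 0.2238], 'p': [0.5396, -0.1741, 0.0674], 'r': [-1.6727, 0.0044, 2.948], 't': 11.1333}
[-0.94192322 -0.94399374 -5.67654198] tilt 5.838087208521564 tip front z 55.689761252822166 [-0.00068733  0.13178077  0.01743815] [0.59578712 0.11309025 0.09736201]
```

Request:
apply_moves([
  [0, 0, -0.08, 0, 0, 0],
  [0, 0, -0.08, 0, 0, 0],
  [0, 0, 0, 0, 0, 0],
])

```text
time_s: 11.38
tcp_pos: [0.54, -0.1745, 0.0671]
tcp_rot: [-1.674, 0.006, 2.947]
force: [-0.3, -0.1, -4.3]
width: 0.073
gripper_force: 60.5
```

Request:
apply_moves([
  [0, 0, 0, 0, 0, 0],
  [0, 0, 0, 0, 0, 0],
  [0, 0, 0, 0, 0, 0],
  [0, 0, 0, 0, 0, 0],
  [0, 0, 0, 0, 0, 0],
  [0, 0, 0, 0, 0, 0],
  [0, 0, 0, 0, 0, 0],
  [0, 0, 0, 0, 0, 0],
], fingers=-0.4)

```text
time_s: 12.05
tcp_pos: [0.5399, -0.1745, 0.0671]
tcp_rot: [-1.674, 0.006, 2.947]
force: [0.6, 0.2, -0.7]
width: 0.699
gripper_force: 0.0
```

```bash
python3 log.py
python3 - <<'E'
from h import *
t=eyes.read_camera("top")[...,::-1]; c=eyes.read_camera("scene")[...,::-1]
cv2.imwrite("pics/j2.png",np.hstack([crop(t,360,170,90,90,4),crop(c,160,190,110,110,4)[:360,:440]]))
print(sense()["force"],sense()["width"])
E
```

```text
{'q': [-0.0773, 1.1064, -0.2147, 1.7305, 1.2423, 1.7546, 0.2226], 'p': [0.5399, -0.1745, 0.0671], 'r': [-1.6738, 0.0062, 2.9474], 't': 12.05}
[-0.44772256  0.21885716  0.767085  ] 0.7009003865777831
```

View pics/j2.png

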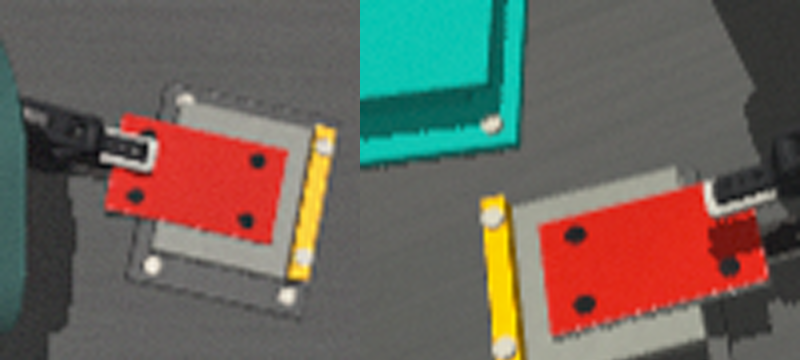

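The plate lies flat, red up; its top-crop corners are (288,151), (270,243), (106,210) and (123,116). Next: exit sideways to keep the wrist away from the rack, rise, turn the tool down and push.

Run:
```python
from h import *
from sim import *
P=hit("top",np.array([(288,151),(270,243),(106,210),(123,116)])/4+[360,170],.058)
L=rz(JY).inv().apply(P-JS); print((L*1000).round(1))
q=load()[-1]["q"]; p,T=fk(q,g,s)
D=lambda yaw:rz(JY)*down*rz(yaw)
a=p+np.array([-.055,.006,0]); b=a+np.array([0,0,.15])
c=JS+rz(JY).apply([.0,.185,.13])
for yaw in(np.pi,np.pi/2,-np.pi/2):
    print("yaw",yaw); track(q,[(a,T,6),(b,T,6),(c,D(yaw),20)])
```

```text
[[ 33.8  14.6   8. ]
 [-33.9  14.9   8. ]
 [-36.8 132.5   8. ]
 [ 32.4 134.1   8. ]]
yaw 3.141592653589793
  per row cm [-0.92  0.1   0.  ] rv [0. 0. 0.] N 6
  q [-0.08  1.08 -0.24  1.86  1.21  1.74  0.11] err 0.0 0.0 maxstep 0.02
  per row cm [-0.   0.   2.5] rv [ 0. -0.  0.] N 6
  q [-0.06  0.79 -0.27  1.94  1.19  1.81  0.3 ] err 0.0 0.0 maxstep 0.05
  per row cm [ 0.33  0.23 -0.19] rv [ 0.072  -0.014   0.0001] N 20
  q [ 0.73  0.53 -0.74  1.84  0.44  0.94  1.16] err 0.0 0.0 maxstep 0.06
yaw 1.5707963267948966
  per row cm [-0.92  0.1   0.  ] rv [0. 0. 0.] N 6
  q [-0.08  1.08 -0.24  1.86  1.21  1.74  0.11] err 0.0 0.0 maxstep 0.02
  per row cm [-0.   0.   2.5] rv [ 0. -0.  0.] N 6
  q [-0.06  0.79 -0.27  1.94  1.19  1.81  0.3 ] err 0.0 0.0 maxstep 0.05
  per row cm [ 0.33  0.23 -0.19] rv [0.0664 0.0448 0.0629] N 20
  q [ 0.85  0.61 -0.93  1.83  0.58  1.    2.62] err 0.0 0.0 maxstep 0.16
yaw -1.5707963267948966
  per row cm [-0.92  0.1   0.  ] rv [0. 0. 0.] N 6
  q [-0.08  1.08 -0.24  1.86  1.21  1.74  0.11] err 0.0 0.0 maxstep 0.02
  per row cm [-0.   0.   2.5] rv [ 0. -0.  0.] N 6
  q [-0.06  0.79 -0.27  1.94  1.19  1.81  0.3 ] err 0.0 0.0 maxstep 0.05
  per row cm [ 0.33  0.23 -0.19] rv [ 0.0448 -0.0664 -0.0627] N 20
  q [ 0.48  0.45 -0.41  1.86  0.23  0.88 -0.23] err 0.0 0.0 maxstep 0.08
```

Request:
apply_moves([
  [-0.92, 0.1, 0, 0, 0, 0],
  [-0.92, 0.1, 0, 0, 0, 0],
  [-0.92, 0.1, 0, 0, 0, 0],
  [-0.92, 0.1, 0, 0, 0, 0],
  [-0.92, 0.1, 0, 0, 0, 0],
  [-0.92, 0.1, 0, 0, 0, 0],
  [0, 0, 0, 0, 0, 0],
])

```text
time_s: 12.73
tcp_pos: [0.4828, -0.1682, 0.0668]
tcp_rot: [-1.674, 0.003, 2.948]
force: [-0.3, 0.1, -0.5]
width: 0.7
gripper_force: 0.0
```

Request:
apply_moves([
  [0, 0, 2.5, 0, 0, 0],
  [0, 0, 2.5, 0, 0, 0],
  [0, 0, 2.5, 0, 0, 0],
  [0, 0, 2.5, 0, 0, 0],
  [0, 0, 2.5, 0, 0, 0],
  [0, 0, 2.5, 0, 0, 0],
])

```text
time_s: 13.23
tcp_pos: [0.4847, -0.1685, 0.2181]
tcp_rot: [-1.674, 0.006, 2.947]
force: [-0.2, -0.2, 0.5]
width: 0.699
gripper_force: 0.0
```

Request:
apply_moves([
  [0.33, 0.23, 0, 0.0448, -0.0664, -0.0627],
  [0.33, 0.23, 0, 0.0448, -0.0664, -0.0627],
  [0.33, 0.23, 0, 0.0448, -0.0664, -0.0627],
  [0.33, 0.23, 0, 0.0448, -0.0664, -0.0627],
  [0.33, 0.23, 0, 0.0448, -0.0664, -0.0627],
  [0.33, 0.23, 0, 0.0448, -0.0664, -0.0627],
  [0.33, 0.23, 0, 0.0448, -0.0664, -0.0627],
  [0.33, 0.23, 0, 0.0448, -0.0664, -0.0627],
  [0.33, 0.23, 0, 0.0448, -0.0664, -0.0627],
  [0.33, 0.23, 0, 0.0448, -0.0664, -0.0627],
], fingers=1)

```text
time_s: 14.07
tcp_pos: [0.5182, -0.1453, 0.2171]
tcp_rot: [-2.414, 0.319, 2.155]
force: [0.2, -0.4, 0.0]
width: -0.006
gripper_force: 0.0
```

Request:
apply_moves([
  [0.33, 0.23, 0, 0.0448, -0.0664, -0.0627],
  [0.33, 0.23, 0, 0.0448, -0.0664, -0.0627],
  [0.33, 0.23, 0, 0.0448, -0.0664, -0.0627],
  [0.33, 0.23, 0, 0.0448, -0.0664, -0.0627],
  [0.33, 0.23, 0, 0.0448, -0.0664, -0.0627],
  [0.33, 0.23, 0, 0.0448, -0.0664, -0.0627],
  [0.33, 0.23, 0, 0.0448, -0.0664, -0.0627],
  [0.33, 0.23, 0, 0.0448, -0.0664, -0.0627],
  [0.33, 0.23, 0, 0.0448, -0.0664, -0.0627],
  [0.33, 0.23, 0, 0.0448, -0.0664, -0.0627],
])

```text
time_s: 14.9
tcp_pos: [0.551, -0.1228, 0.2174]
tcp_rot: [3.138, -0.002, 1.371]
force: [-0.1, -0.1, -1.0]
width: -0.002
gripper_force: 0.0
```

```bash
python3 log.py
python3 - <<'E'
from h import *
from ik import *
S=sense(); Rc=R.from_euler("xyz",S["tcp_rot"]); c=JS+rz(JY).apply([-.001,.165,.006]); 
print((c-S["tcp_pos"])*100,(rz(JY)*down*rz(-np.pi/2)*Rc.inv()).as_rotvec())
t=eyes.read_camera("top")[...,::-1]; cv2.imwrite("pics/j3.png",crop(t,360,170,90,90,6)); cv2.imwrite("pics/j3f.png",t)
E
```

```text
{'q': [0.4428, 0.3899, -0.3517, 1.8311, 0.1598, 0.9443, -0.1784], 'p': [0.551, -0.1228, 0.2174], 'r': [3.1378, -0.0024, 1.3705], 't': 14.9}
[ -0.51810891  -1.8648132  -16.14148265] [-0.0016223   0.00423604  0.0032876 ]
```

Request:
apply_moves([
  [-0.065, -0.23, -2.02, 0, 0, 0],
  [-0.065, -0.23, -2.02, 0, 0, 0],
  [-0.065, -0.23, -2.02, 0, 0, 0],
  [-0.065, -0.23, -2.02, 0, 0, 0],
  [-0.065, -0.23, -2.02, 0, 0, 0],
  [-0.065, -0.23, -2.02, 0, 0, 0],
  [-0.065, -0.23, -2.02, 0, 0, 0],
  [-0.065, -0.23, -2.02, 0, 0, 0],
  [0, 0, 0, 0, 0, 0],
])

```text
time_s: 15.7
tcp_pos: [0.5425, -0.1408, 0.0516]
tcp_rot: [-3.134, 0.001, 1.375]
force: [-0.9, 0.2, -0.4]
width: 0.005
gripper_force: 0.0
```

Request:
apply_moves([
  [-0.08, -0.39, 0, 0, 0, 0],
  [-0.08, -0.39, 0, 0, 0, 0],
  [-0.08, -0.39, 0, 0, 0, 0],
  [-0.08, -0.39, 0, 0, 0, 0],
  [-0.03, -0.15, 0, 0, 0, 0],
  [-0.03, -0.15, 0, 0, 0, 0],
  [-0.03, -0.15, 0, 0, 0, 0],
  [-0.03, -0.15, 0, 0, 0, 0],
])

```text
time_s: 16.37
tcp_pos: [0.5419, -0.1612, 0.056]
tcp_rot: [3.14, -0.002, 1.376]
force: [0.1, 4.3, 2.5]
width: 0.0
gripper_force: 2.4
```

Request:
apply_moves([
  [-0.03, -0.15, 0, 0, 0, 0],
  [-0.03, -0.15, 0, 0, 0, 0],
  [-0.03, -0.15, 0, 0, 0, 0],
  [-0.03, -0.15, 0, 0, 0, 0],
  [0, 0, 0, 0, 0, 0],
])

```text
time_s: 16.78
tcp_pos: [0.5403, -0.1683, 0.0555]
tcp_rot: [3.14, -0.001, 1.374]
force: [0.5, 3.9, 2.5]
width: 0.002
gripper_force: 2.1
```

Run:
```python
from h import *
from ik import *
S=sense(); print(rz(JY).inv().apply(S["tcp_pos"]-JS),S["force"])
t=eyes.read_camera("top")[...,::-1];c=eyes.read_camera("scene")[...,::-1]; cv2.imwrite("pics/j4.png",np.hstack([crop(t,380,185,75,75,5),crop(c,165,210,85,75,5)]))
```

```text
[-0.00119937  0.13758934  0.00550868] [0.4772748  3.85356721 2.48253658]
```

View pics/j4.png

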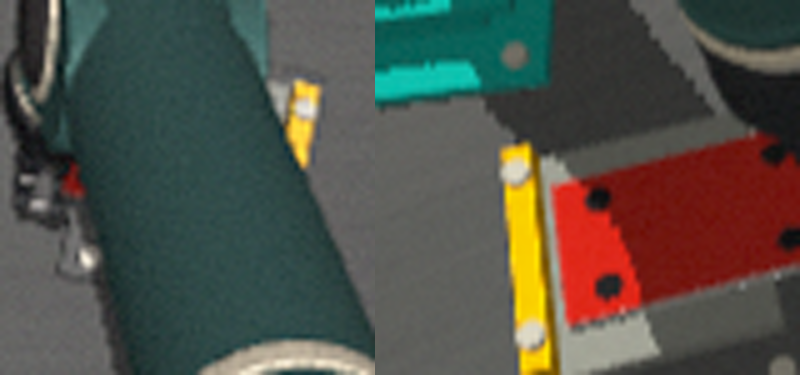

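The scene crop shows the front edge from (552,185) to (568,325) and the stop's inner face at col ~545: a gap of about 6 mm, with friction at about 4 N. I'll keep pushing.

Request:
apply_moves([
  [-0.02, -0.1, 0, 0, 0, 0],
  [-0.02, -0.1, 0, 0, 0, 0],
  [-0.02, -0.1, 0, 0, 0, 0],
  [-0.02, -0.1, 0, 0, 0, 0],
  [-0.02, -0.1, 0, 0, 0, 0],
])

```text
time_s: 17.3
tcp_pos: [0.5391, -0.1731, 0.0554]
tcp_rot: [3.141, -0.001, 1.375]
force: [1.2, 5.6, 3.9]
width: -0.0
gripper_force: 2.6
```

Request:
apply_moves([
  [-0.02, -0.1, 0, 0, 0, 0],
  [0, 0, 0, 0, 0, 0],
])

```text
time_s: 17.47
tcp_pos: [0.539, -0.1736, 0.0554]
tcp_rot: [3.141, -0.001, 1.375]
force: [0.6, 5.6, 4.6]
width: -0.004
gripper_force: 3.0
```

Request:
apply_moves([
  [-0.02, -0.1, 0, 0, 0, 0],
  [0, 0, 0, 0, 0, 0],
])

```text
time_s: 17.63
tcp_pos: [0.539, -0.1737, 0.0554]
tcp_rot: [3.141, -0.002, 1.375]
force: [1.3, 8.8, 5.0]
width: 0.0
gripper_force: 4.0
```

Request:
apply_moves([
  [-0.02, -0.1, 0, 0, 0, 0],
  [0, 0, 0, 0, 0, 0],
  [-0.02, -0.1, 0, 0, 0, 0],
  [0, 0, 0, 0, 0, 0],
  [0, 0, 0, 0, 0, 0],
])

```text
time_s: 18.05
tcp_pos: [0.539, -0.1738, 0.0554]
tcp_rot: [3.141, -0.004, 1.377]
force: [2.8, 11.3, 4.3]
width: 0.001
gripper_force: 5.9
```

Run:
```python
from h import *
from ik import *
S=sense(); print(rz(JY).inv().apply(S["tcp_pos"]-JS),S["force"])
```

```text
[-0.00137822  0.13200607  0.00542984] [ 2.8048522  11.25301295  4.29702037]
```

Request:
apply_moves([
  [0.06, 0.3, 0, 0, 0, 0],
  [0.2, 1, 0, 0, 0, 0],
  [0.2, 1, 0, 0, 0, 0],
  [0.2, 1, 0, 0, 0, 0],
  [0, 0, 3, 0, 0, 0],
  [0, 0, 4, 0, 0, 0],
  [0, 0, 4, 0, 0, 0],
  [0, 0, 4, 0, 0, 0],
  [0, 0, 4, 0, 0, 0],
  [0, 2, 2, 0, 0, 0],
])

```text
time_s: 18.88
tcp_pos: [0.5461, -0.1283, 0.2702]
tcp_rot: [3.134, 0.003, 1.368]
force: [1.3, -0.3, -1.1]
width: -0.001
gripper_force: 0.0
```

Request:
apply_moves([
  [0, 3, 0, 0, 0, 0],
  [0, 3, 0, 0, 0, 0],
  [0, 3, 0, 0, 0, 0],
  [0, 3, 0, 0, 0, 0],
  [0, 3, 0, 0, 0, 0],
  [0, 3, 0, 0, 0, 0],
  [0, 0, 0, 0, 0, 0],
  [0, 0, 0, 0, 0, 0],
])

```text
time_s: 19.55
tcp_pos: [0.5441, 0.058, 0.2651]
tcp_rot: [-3.142, -0.0, 1.379]
force: [0.8, -0.7, -0.2]
width: 0.001
gripper_force: 0.0
```

Run:
```python
from h import *
t=eyes.read_camera("top")[...,::-1];c=eyes.read_camera("scene")[...,::-1]
a=np.hstack([crop(t,380,185,75,75,5),crop(c,165,210,85,75,5)])
b=np.hstack([crop(t,220,100,230,170,1.6),crop(c,290,100,200,170,1.6)])
w=800; pad=lambda m:cv2.copyMakeBorder(m[:,:w],0,0,0,max(0,w-m.shape[1]),cv2.BORDER_CONSTANT)
b=cv2.resize(b,None,fx=.8,fy=.8); cv2.imwrite("pics/end.png",np.vstack([pad(a),pad(b)])[:600])
```

```text
(no output)
```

View pics/end.png

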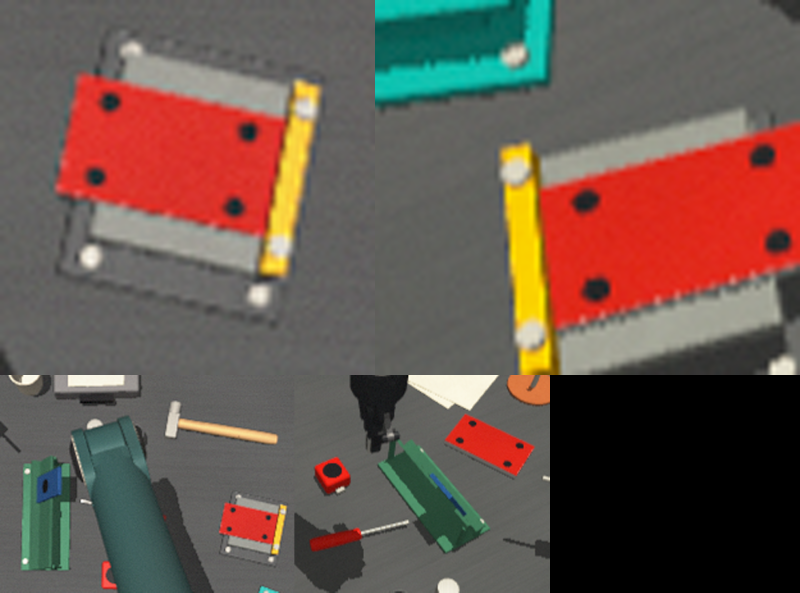

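The plate is red face up, flush and square against the stop, and centred. In the crop its front edge meets the bar from (540,188) to (558,328). The blue plate and the other items that show are where they were. I'll hand it in.

```bash
python3 -c "
from rig import job
print(job.job_done())"
```

```text
the job is handed in; nothing more can be done
None
```

I handed the job in after about 20 s of the 56 s allowed: the gusset plate lies red face up on the grey jig's bed, centred and flush against the yellow stop bar, released with the arm clear. In the last pictures the blue plate, hammer, screwdriver and tape measure were where they started; I did not check the pipe stub and round bar, which the arm partly hid.

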